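# Lock the mixer shaft for transport

### The job

Lock the shaft of the small white mixer drive: with a fingertip, push the orange peg to swing the blue disc round until its slot lines up with the steel bar, then push the red tab so that the bar slides through the disc and fully home into the keeper on the far side. Push gently, without gripping or lifting anything, leave the other things on the bench where they are, and finish with the arm clear.

Things in the scene. Friction and masses are not known exactly. Their poses are not given: they have to be found in the camera images.
- mixer: white and grey mixer drive, fixed to the bench, 236 x 112 mm, its flat top 45 mm above the bench. The origin lies on the bench right below the disc's turning axis; the housing reaches from x = -156 to +80 mm and y = -56 to +56 mm in its own frame (z up). The bar slides along its +x axis. Guide (x = -60 to -37 mm) and keeper (x = 41 to 64 mm), 32 mm wide, are aluminium and reach 66.5 mm above the bench
- disc (a joint): angle of the blue locking disc about its upright axis, rad; counter-clockwise from above is positive; 0 = its slot lines up with the bar (the lever then points along the mixer's +y axis). Range -1.2 to 0.6; starts between -1.1 and -0.5. Stays where it is left; turning needs about 2 N at the peg, no spring. It is 68 mm across with a 15 mm wide slot right across it, flared at the mouths
- bar (a joint): travel of the steel bar, m; 0 = drawn back (as at the start), 0.080 = fully home in the keeper; grows along the mixer's +x axis. Sliding needs about 2 N, no spring. The bar is 12 mm wide with a tapered nose and meets the disc at 2 mm of travel; it moves a nearly lined-up disc (within about 0.15 rad) into line and stops at one turned farther away
- disc_centre (a point): point on the disc's turning axis, at the height of the disc's top (65 mm above the bench)
- peg_top (a point): centre of the top of the upright orange finger peg, 13 mm across, 105.5 mm above the bench, 55 mm from the disc's axis. The blue lever arm below it, 13 mm wide, has its top at 71.5 mm above the bench, so the peg can be pushed from the side between 74 and 105 mm
- tab (a point): middle of the push face (the face away from the disc) of the upright red tab on the bar's outer end, 79.5 mm above the bench; the tab is 10 mm thick, 44 mm wide and its top is 102.5 mm above the bench. It is pushed along the mixer's +x axis
- tube_rack: blue tube rack, 75 x 210 x 66 mm; loose bystander, must stay where it is; origin at the centre of its underside
- timer: white timer lying on its back, 66 x 66 x 18 mm; loose bystander, must stay where it is; origin at the centre of its underside
- tape: roll of cream tape, 64 mm across, 18 mm high; loose bystander, must stay where it is; origin at the centre of its underside
- petri: petri dish, 63 mm across, 15 mm high; loose bystander, must stay where it is; origin at the centre of its underside
- flask: conical glass flask, 63 mm across, 109 mm high; loose bystander, must stay where it is; origin at the centre of its underside
- small_bottle: small bottle with a blue cap, 46 mm across, 86 mm high; loose bystander, must stay where it is; origin at the centre of its underside
- marker: marker with a red cap lying down, 15 x 140 x 18 mm; loose bystander, must stay where it is; origin at the centre of its underside

How it is judged:
By the outcome, as a careful person would: the job done as asked, in the order asked, and still so for the second after the job is handed in, with the robot touching nothing.
It also fails if it takes over 58 s, if anything falls off the work surface, if the arm or the gripper's body presses on something with over 40 N, if the wrist force passes 120 N, or if a joint passes its speed limit or range.

### The arm

A 6-joint arm with a two-finger parallel gripper is mounted at the origin on a cart in front of the work surface, level with it; the furniture and walls round the work are solid. World frame = base frame: x ahead of the robot, y to its left, z up, the work surface at z = 0. Lengths are in m, angles in rad, forces in N, time in s.
With the tool pointing down it reaches from about 0.35 to 0.975 m from the base axis. Payload 4.9 kg.
Tool frame: the origin (TCP) lies at the very end of the fingers, on their centre line; the grasp point (between the pads) lies 19 mm behind it; x points along the fingers, y is the direction in which the jaws open and shut, and the axes are right-handed (so a half turn about x gives the same grasp; the last joint's range is limited). The gripper opens to 85 mm and grips with 20 to 120 N. Pads are 22 mm wide; open, the fingers measure 114 mm over their backs; the gripper's body (76 mm by 85 mm) begins 54 mm behind the grasp point. The pads swing forward as they close: fully open they stand 13 mm farther back than shut.
Start: joints at [1.163, 0.053, 1.613, -0, 1.476, -0.119], TCP at [0.178, 0.599, 0.231] pointing down, gripper open.
Joint ranges: [-3.01, 3.01], [-1.01, 2.22], [0.06, 2.58], [-1.02, 4.17], [0.09, 2.62], [-3.14, 3.14]. Speed limits (rad/s): [2.57, 2.57, 3.14, 3.14, 3.14, 3.14].

### API

Orientations are given as a rotation vector (axis times angle).
In Python, from station import ctrl gives the robot as it stands. The module is installed in compiled form; this text tells all that it offers.
- The arm moves only by the shell command python3 -m handwheel 'ROWS' [FORCE]. ROWS is JSON, one flat list of numbers, 7 for each row, row after row: the opening, from 0 (shut) to 1 (fully open), then the shift along the tool's x, y, z in m, then the turn, a rotation vector about the tool's x, y, z in degrees. A call has 1 to 12 rows; each row is the pose to reach, as a shift and turn from the pose commanded when the call began, along the tool's axes at that moment; what a row does not reach only later rows make up. A row lasts 1/12 s, in which the tool goes at most 41.7 mm and 7.16 degrees, less where a joint would pass 70% of its speed; a pose out of reach is approached as far as the arm can. A call with a gripper value outside its range is refused whole. The fingers move at their own pace and stop on an object; FORCE is the grip in N (left out, the last holds). Time passes only in rows, so rows that repeat a pose let the fingers close. It gives the time, the measured TCP pose, the force and the opening at its end, in the units of the state.
- ctrl.get_obs(): the state, without advancing time (a new reading comes with each control period).
- ctrl.get_image(name): name is "scene" or "side" or "wrist"; returns (picture, depth): 480x640x3 uint8, blue, green, red; 480x640 float32, m along the optical axis (not along the pixel's ray), 0 where there is no reading.
- ctrl.camera_params(name): a dict with "fov_y" (degrees; the focal length in pixels is half the picture's height over the tangent of half this angle, whatever the lens; pixels are square), "cx", "cy" (the principal point, pixels), "R" (3x3) and "t" (3): a world point X has camera coordinates R X + t; the wrist camera has in their place "hand_eye" (4x4, takes a point from camera to tool coordinates, whose origin is the TCP and whose axes are the tool frame's). Camera axes: x right, y down, z forward; pixel columns grow to the right and rows downward; lengths in m; the calibration is good to about 2 mm. A picture is of the moment at which its call begins: read the wrist's pose just before it. camera_params takes no time and is no camera call.
- ctrl.finish_job(): hands the job in, once; it reports no verdict.
The state is a dict: "t": time; "q": joint angles; "dq": joint speeds; "effort": joint torques, N m; "tool_pos": TCP position; "tool_rot": TCP orientation; "contact_force": force on the tool from outside, world axes, zero at the start; "wrist_torque": the same for the moment, N m; "opening": finger opening in m.
Only numpy, scipy, OpenCV 4.12 (cv2) and the standard library are available. Lean on these libraries where they do the work, as an engineer would, in place of code of your own. Each camera call takes 0.05 s, during which the arm holds its last target.

## Working session

There is one attempt and no reset: what is moved stays moved. The work goes in short steps, Python scripts to look and compute and a shell command to move; the robot and the scene stay as the last step left them, time stands still between calls to the robot, and variables do not carry over. Pictures are saved under pics/ and viewed, and the job is handed in when it is done.

```bash
mkdir -p pics
python3 - <<'E'
from station import ctrl
import cv2,numpy as np
o=ctrl.get_obs();print({k:np.round(v,3) for k,v in o.items()})
for n in ["scene","side","wrist"]:
    im,d=ctrl.get_image(n);cv2.imwrite(f"pics/{n}0.png",im);np.save(f"pics/{n}0.npy",d);cv2.imwrite
    p=ctrl.camera_params(n);print(n,{k:np.round(v,3).tolist() for k,v in p.items()})
E
```

```text
{'t': np.float64(0.0), 'q': array([ 1.163,  0.053,  1.614, -0.   ,  1.476, -0.119]), 'dq': array([-0.   , -0.001, -0.001,  0.001,  0.001, -0.001]), 'effort': array([ 0.0000e+00, -3.9369e+01, -3.7017e+01, -0.0000e+00,  7.0000e-03,
        0.0000e+00]), 'tool_pos': array([0.178, 0.599, 0.23 ]), 'tool_rot': array([ 0.225,  1.559, -0.228]), 'contact_force': array([-0.901,  0.111,  0.141]), 'wrist_torque': array([0.038, 0.005, 0.025]), 'opening': np.float64(0.085)}
scene {'fov_y': 46.107, 'cx': 323.589, 'cy': 231.936, 'R': [[0.836, -0.548, -0.016], [-0.294, -0.425, -0.856], [0.462, 0.721, -0.516]], 't': [-0.441, 0.242, 1.042]}
side {'fov_y': 49.346, 'cx': 318.337, 'cy': 247.981, 'R': [[-0.96, -0.279, 0.011], [-0.188, 0.616, -0.765], [0.206, -0.737, -0.644]], 't': [0.494, 0.132, 1.387]}
wrist {'fov_y': 65.903, 'cx': 321.084, 'cy': 237.217, 'hand_eye': [[-0.0, -0.303, 0.953, -0.142], [1.0, -0.0, 0.0, 0.0], [-0.0, 0.953, 0.303, -0.078], [0.0, 0.0, 0.0, 1.0]]}
```

View pics/scene0.png

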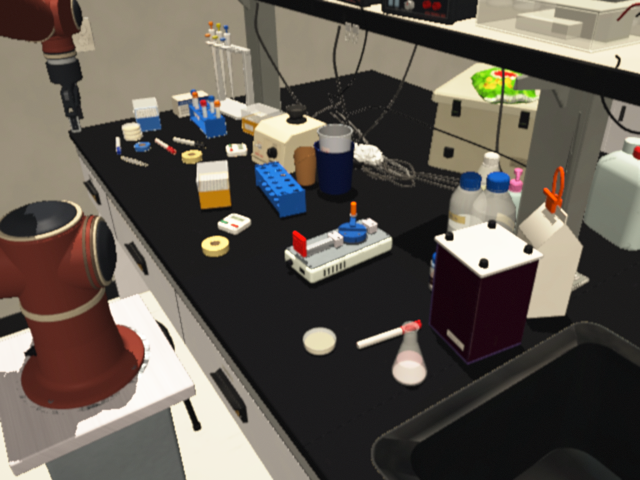

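View pics/side0.png

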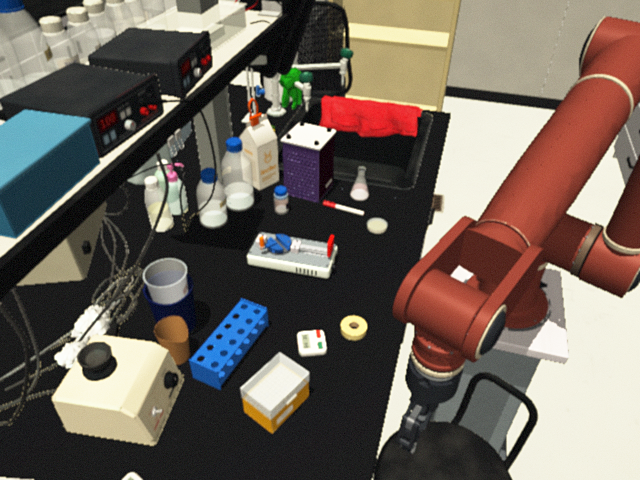

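View pics/wrist0.png

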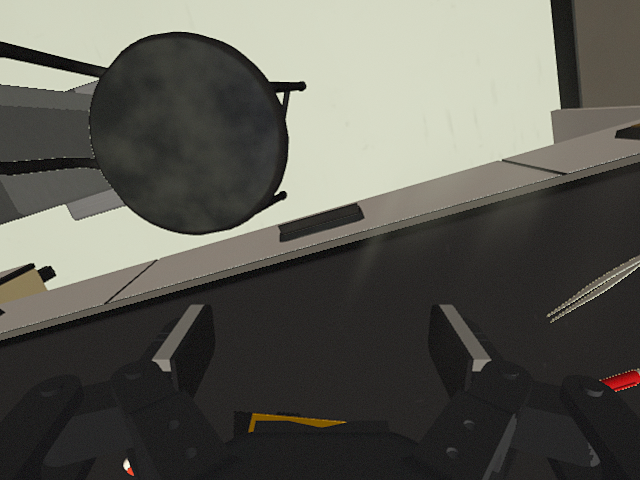

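The scene view shows the mixer with its red tab at about (300,243), blue disc at (353,232) and orange peg at (353,210). In the side view the tab is at (331,244), the disc at (275,243) and the peg at (262,241). Next I'll measure these points.

```bash
cat > h.py <<'E'
import numpy as np,cv2
from station import ctrl
def cam(n):
    p=ctrl.camera_params(n);f=240/np.tan(np.radians(p['fov_y'])/2)
    return f,p['cx'],p['cy'],np.array(p['R']),np.array(p['t'])
def cloud(n,d):
    f,cx,cy,R,t=cam(n);v,u=np.mgrid[0:480,0:640]
    return (np.stack([(u-cx)/f*d,(v-cy)/f*d,d],-1)-t)@R
def ray(n,u,v):
    f,cx,cy,R,t=cam(n);return -R.T@t, R.T@np.array([(u-cx)/f,(v-cy)/f,1])
def plane(n,u,v,z):
    c,r=ray(n,u,v);return c+r*(z-c[2])/r[2]
def tri(pts):
    A=np.zeros((3,3));b=np.zeros(3)
    for n,u,v in pts:
        c,r=ray(n,u,v);r=r/np.linalg.norm(r);P=np.eye(3)-np.outer(r,r);A+=P;b+=P@c
    return np.linalg.solve(A,b)
def masks(im):
    h=cv2.cvtColor(im,cv2.COLOR_BGR2HSV);H,S,V=h[...,0].astype(int),h[...,1],h[...,2]
    return dict(red=((H<5)|(H>174))&(S>150)&(V>70),orange=(H>=6)&(H<=16)&(S>150)&(V>90),blue=(H>100)&(H<125)&(S>130)&(V>50),white=(S<60)&(V>120))
E
python3 - <<'E'
from h import *
win={'scene':(275,395,195,285),'side':(240,345,225,280)}
for n in win:
    im=cv2.imread(f'pics/{n}0.png');d=np.load(f'pics/{n}0.npy');C=cloud(n,d);u0,u1,v0,v1=win[n]
    W=np.zeros((480,640),bool);W[v0:v1,u0:u1]=1
    for k,m in masks(im).items():
        m=m&W;v,u=np.nonzero(m);P=C[m&(d>0)]
        if len(P)==0: print(n,k,0);continue
        print(n,k,len(P),'uv',u.min(),u.max(),v.min(),v.max(),'mean',u.mean().round(1),v.mean().round(1),'med',np.median(P,0).round(3),'min',np.percentile(P,3,axis=0).round(3),'max',np.percentile(P,97,axis=0).round(3))
    cv2.imwrite(f'pics/{n}crop.png',cv2.resize(im[v0:v1,u0:u1],None,fx=6,fy=6,interpolation=cv2.INTER_CUBIC))
E
```

```text
scene red 283 uv 292 306 230 256 mean 299.0 242.4 med [0.474 0.016 0.083] min [ 0.471 -0.004 -0.   ] max [0.566 0.181 0.104]
scene orange 82 uv 350 356 201 214 mean 353.2 207.7 med [0.656 0.066 0.087] min [ 0.65  0.06 -0.  ] max [0.778 0.23  0.106]
scene blue 1088 uv 275 365 195 242 mean 317.4 216.1 med [0.61  0.262 0.05 ] min [ 0.568 -0.008  0.001] max [0.649 0.32  0.07 ]
scene white 2883 uv 285 391 215 282 mean 339.1 251.4 med [ 0.561 -0.016  0.043] min [ 0.468 -0.036  0.011] max [0.69  0.065 0.067]
side red 111 uv 327 334 234 256 mean 330.2 243.7 med [0.475 0.027 0.09 ] min [ 0.471 -0.12   0.001] max [0.513 0.043 0.106]
side orange 30 uv 260 263 238 246 mean 261.5 242.2 med [0.654 0.073 0.09 ] min [0.651 0.069 0.077] max [0.66  0.077 0.105]
side blue 327 uv 265 290 233 252 mean 278.5 243.0 med [0.622 0.035 0.065] min [ 0.592 -0.007  0.049] max [0.653 0.06  0.073]
side white 2252 uv 247 337 232 277 mean 294.2 256.7 med [0.562 0.062 0.045] min [ 0.47  -0.021  0.01 ] max [0.691 0.083 0.067]
```

View pics/scenecrop.png

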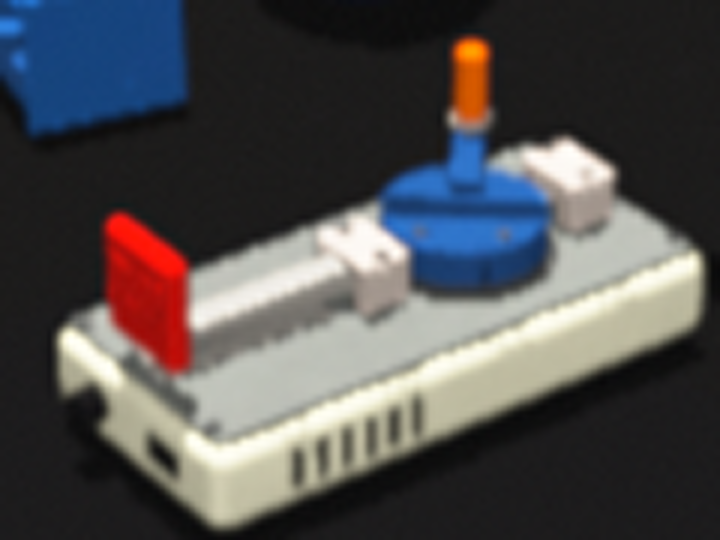

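View pics/sidecrop.png

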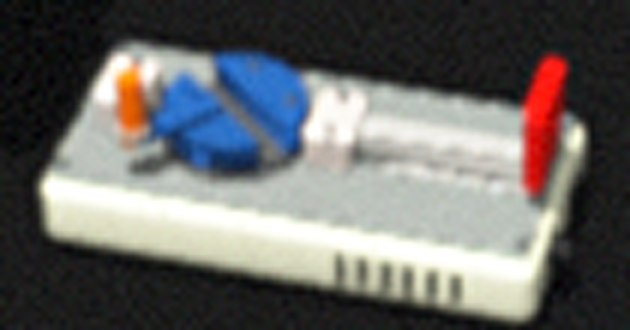

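The crops show the disc turned well clockwise, with the lever and peg near mixer +x by the keeper. The bar is drawn back. Now I'll fit the housing outline.

Run:
```python
from h import *
top=[];blue=[];tab=[];peg=[]
for n in ['scene','side']:
    im=cv2.imread(f'pics/{n}0.png');d=np.load(f'pics/{n}0.npy');C=cloud(n,d);M=masks(im)
    ok=(d>0)&(C[...,0]>.43)&(C[...,0]<.75)&(C[...,1]>-.09)&(C[...,1]<.14)
    h=C[ok&(C[...,2]>.034)&(C[...,2]<.05)];top.append(h)
    r=cv2.minAreaRect(h[:,:2].astype(np.float32)*1000);print(n,'housing',len(h),r)
    b=C[ok&M['blue']&(C[...,2]>.06)&(C[...,2]<.068)];blue.append(b)
    print('disc',len(b),cv2.minEnclosingCircle(b[:,:2].astype(np.float32)*1000))
    t=C[ok&M['red']&(C[...,2]>.055)];tab.append(t)
    print('tab',np.percentile(t,[2,50,98],axis=0).round(3).tolist())
    p=C[ok&M['orange']&(C[...,2]>.074)];peg.append(p);print('peg',p.mean(0).round(4),p[:,2].max())
    al=C[ok&(C[...,2]>.0625)&(C[...,2]<.07)&~M['blue']&~M['red']&~M['orange']]
    for s in (al[al[:,0]<.61],al[al[:,0]>.61]): 
        if len(s)>4: print('alu',len(s),np.median(s,0).round(3),cv2.minAreaRect(s[:,:2].astype(np.float32)*1000))
for nm,A in(('housing',top),('tab',tab)):
    r=cv2.minAreaRect(np.vstack(A)[:,:2].astype(np.float32)*1000);print(nm,r)
b=np.vstack(blue);print('disc both',cv2.minEnclosingCircle(b[:,:2].astype(np.float32)*1000))
# triangulate peg
for n,uv in(): pass
P=tri([('scene',353.2,207.7),('side',261.5,242.2)]);print('peg tri',P)
```

```text
scene housing 1864 ((582.1580810546875, 19.616382598876953), (243.11253356933594, 115.60630798339844), 0.600945770740509)
disc 290 ((625.9445190429688, 29.73619270324707), 42.3360481262207)
tab [[0.47, -0.005, 0.06], [0.473, 0.013, 0.086], [0.482, 0.038, 0.104]]
peg [0.655  0.0648 0.0924] 0.10755857955435098
alu 172 [0.563 0.02  0.065] ((530.55078125, 20.48398208618164), (119.84939575195312, 36.75692367553711), 1.1218494176864624)
alu 86 [0.672 0.024 0.067] ((662.5592041015625, 27.016366958618164), (79.17300415039062, 51.09089279174805), 69.65471649169922)
side housing 1469 ((578.610107421875, 26.592182159423828), (245.17074584960938, 115.3299789428711), 2.5573008060455322)
disc 185 ((626.423828125, 29.189098358154297), 39.56401443481445)
tab [[0.471, 0.0, 0.063], [0.474, 0.032, 0.094], [0.481, 0.043, 0.107]]
peg [0.6547 0.0729 0.0904] 0.10634516714163264
alu 144 [0.56  0.023 0.066] ((540.6759643554688, 25.427263259887695), (138.76402282714844, 45.900047302246094), 2.4415392875671387)
alu 46 [0.671 0.023 0.066] ((657.431396484375, 33.920654296875), (50.60366439819336, 70.87630462646484), 46.37699508666992)
housing ((579.1329345703125, 23.289241790771484), (245.74798583984375, 121.51483154296875), 2.741332530975342)
tab ((476.2892150878906, 18.69381332397461), (13.171375274658203, 50.61802291870117), 4.524218559265137)
disc both ((625.9445190429688, 29.73619270324707), 42.3360481262207)
peg tri [0.65737896 0.06963578 0.08906813]
```

Run:
```python
from h import *
from scipy.spatial.transform import Rotation as Ro
o=ctrl.get_obs();R=Ro.from_rotvec(o['tool_rot']).as_matrix();print(R.round(3),o['tool_pos'].round(4))
C=np.vstack([cloud(n,np.load(f'pics/{n}0.npy'))[np.load(f'pics/{n}0.npy')>0] for n in('scene','side')])
A=o['tool_pos'][:2];B=np.array([.74,.072])
s=(B-A)/np.linalg.norm(B-A);q=C[:,:2]-A;l=q@s;w=abs(q@[-s[1],s[0]])
for a in np.arange(-.1,.9,.05):
    k=(l>a)&(l<a+.05)&(w<.12)&(C[:,2]<.6);print(round(a,2),k.sum(),C[k,2].max().round(3) if k.any() else None)
k=(C[:,2]>.12)&(C[:,2]<.7)&(abs(C[:,1]-.05)<.25)&(C[:,0]>.4)
P=C[k];print(len(P));
H,_,_=np.histogram2d(P[:,0],P[:,2],bins=[np.arange(.4,1.3,.1),np.arange(.1,.75,.1)]);print(H)
```

```text
[[-0.001  0.285  0.959]
 [-0.001  0.959 -0.285]
 [-1.    -0.002 -0.   ]] [0.1778 0.5987 0.2303]
-0.1 1460 0.555
-0.05 8326 0.562
0.0 7259 0.567
0.05 4707 0.566
0.1 3365 0.553
0.15 4537 0.007
0.2 3938 0.087
0.25 4282 0.091
0.3 3337 0.091
0.35 2119 0.091
0.4 2366 0.065
0.45 2757 0.067
0.5 2672 0.071
0.55 1653 0.069
0.6 1858 0.325
0.65 2207 0.551
0.7 3031 0.593
0.75 4279 0.597
0.8 4141 0.597
0.85 4442 0.598
41310
[[   0.    0.    0.    0.    0.    0.]
 [   0.    0.    0.    0.    0.    0.]
 [   0.    0.    0.    0.    0.    0.]
 [ 929.  178.  311. 4604. 7368.    0.]
 [2279.  605.    0.    0. 7241.    0.]
 [ 176.  116.    0.    0. 3014.    0.]
 [1168.  169.    0.    0. 2657. 4138.]
 [2452. 2947.  165.    0.    0.    0.]]
```

Run:
```python
from h import *
C=np.vstack([cloud(n,np.load(f'pics/{n}0.npy'))[np.load(f'pics/{n}0.npy')>0] for n in('scene','side')])
for z in np.arange(.1,.65,.05):
  for y in (-.2,-.1,0,.1,.2):
    k=(C[:,2]>z)&(C[:,2]<z+.05)&(abs(C[:,1]-y)<.05)&(C[:,0]>.5)
    if k.sum()>3: print(round(z,2),y,k.sum(),np.percentile(C[k,0],2).round(3),end=' | ')
  print()
```

```text
0.1 -0.2 1532 0.79 | 0.1 -0.1 1537 0.831 | 0.1 0 940 0.873 | 0.1 0.1 627 0.654 | 0.1 0.2 724 1.102 | 
0.15 -0.2 2619 0.795 | 0.15 -0.1 840 0.85 | 0.15 0 608 1.004 | 0.15 0.1 643 1.151 | 0.15 0.2 613 1.102 | 
0.2 -0.2 1612 0.814 | 0.2 -0.1 22 0.966 | 0.2 0 554 0.888 | 0.2 0.1 563 1.137 | 0.2 0.2 790 1.094 | 
0.25 -0.2 746 0.898 | 0.25 0 243 0.871 | 0.25 0.1 940 0.828 | 0.25 0.2 452 0.768 | 
0.3 -0.2 599 0.898 | 0.3 0.1 212 1.133 | 0.3 0.2 219 0.707 | 
0.35 -0.2 448 0.898 | 0.35 0.1 13 0.719 | 0.35 0.2 83 0.71 | 
0.4 -0.2 53 0.898 | 0.4 0.1 98 0.722 | 0.4 0.2 42 0.72 | 
0.45 -0.2 998 0.764 | 0.45 -0.1 877 0.764 | 0.45 0 796 0.764 | 0.45 0.1 832 0.735 | 0.45 0.2 875 0.76 | 
0.5 -0.2 2549 0.766 | 0.5 -0.1 1884 0.765 | 0.5 0 2140 0.766 | 0.5 0.1 1739 0.765 | 0.5 0.2 1051 0.744 | 
0.55 -0.2 2191 0.835 | 0.55 -0.1 1321 0.817 | 0.55 0 1869 0.788 | 0.55 0.1 3166 0.781 | 0.55 0.2 2372 0.784 | 
0.6 -0.2 141 0.899 | 0.6 -0.1 356 1.036 | 0.6 0 526 1.038 | 0.6 0.1 1003 1.035 | 0.6 0.2 837 1.025 |
```

Run:
```python
from h import *
C=np.vstack([cloud(n,np.load(f'pics/{n}0.npy'))[np.load(f'pics/{n}0.npy')>0] for n in('scene','side')])
p=np.array([.178,.599]);th=np.arctan2(.599,.178);er=np.array([np.cos(th),np.sin(th)]);et=np.array([-er[1],er[0]])
q=C[:,:2]-p
for z in np.arange(.2,.9,.04):
    k=(C[:,2]>z)&(C[:,2]<z+.04)&(np.linalg.norm(q,axis=1)<.25)
    if k.any():print(round(z-.23,2),k.sum(),'radial',np.percentile(q[k]@er,[1,99]).round(3),'tang',np.percentile(q[k]@et,[1,99]).round(3))
k=(C[:,2]>.22)&(C[:,2]<.455)&(C[:,1]>-.05)&(C[:,1]<.3)&(C[:,0]>.6)&(C[:,0]<.8)
P=C[k];P=P[np.argsort(P[:,2])];print(len(P));print(P[::15].round(3))
```

```text
0.01 262 radial [-0.062  0.055] tang [-0.011  0.011]
0.05 608 radial [-0.077  0.073] tang [-0.017  0.017]
0.09 1114 radial [-0.073  0.07 ] tang [-0.02   0.019]
0.13 1531 radial [-0.041  0.037] tang [-0.037  0.037]
0.17 1662 radial [-0.041  0.036] tang [-0.036  0.037]
0.21 1558 radial [-0.059  0.037] tang [-0.054  0.034]
0.25 3949 radial [-0.234  0.047] tang [-0.064  0.071]
0.29 10351 radial [-0.224  0.043] tang [-0.057  0.072]
0.33 4537 radial [-0.243 -0.103] tang [-0.031  0.074]
0.37 387 radial [-0.249 -0.221] tang [0.006 0.055]
823
[[0.762 0.26  0.247]
 [0.762 0.254 0.252]
 [0.762 0.253 0.254]
 [0.773 0.236 0.257]
 [0.747 0.27  0.261]
 [0.781 0.228 0.264]
 [0.784 0.222 0.267]
 [0.79  0.217 0.27 ]
 [0.788 0.211 0.274]
 [0.798 0.194 0.277]
 [0.737 0.279 0.282]
 [0.736 0.281 0.292]
 [0.727 0.281 0.302]
 [0.724 0.276 0.307]
 [0.714 0.233 0.31 ]
 [0.718 0.249 0.312]
 [0.711 0.232 0.315]
 [0.711 0.221 0.318]
 [0.707 0.208 0.324]
 [0.709 0.201 0.33 ]
 [0.707 0.193 0.336]
 [0.709 0.182 0.342]
 [0.713 0.171 0.351]
 [0.709 0.177 0.357]
 [0.716 0.16  0.365]
 [0.715 0.153 0.371]
 [0.758 0.299 0.375]
 [0.718 0.156 0.38 ]
 [0.722 0.152 0.385]
 [0.755 0.297 0.387]
 [0.722 0.148 0.391]
 [0.756 0.298 0.395]
 [0.724 0.148 0.398]
 [0.757 0.297 0.401]
 [0.758 0.298 0.404]
 [0.723 0.143 0.408]
 [0.756 0.296 0.411]
 [0.758 0.29  0.414]
 [0.758 0.295 0.416]
 [0.729 0.139 0.42 ]
 [0.761 0.289 0.423]
 [0.762 0.296 0.426]
 [0.728 0.143 0.43 ]
 [0.73  0.138 0.432]
 [0.761 0.29  0.434]
 [0.761 0.29  0.437]
 [0.765 0.294 0.438]
 [0.76  0.288 0.44 ]
 [0.765 0.292 0.442]
 [0.761 0.294 0.444]
 [0.763 0.254 0.445]
 [0.76  0.251 0.448]
 [0.768 0.289 0.449]
 [0.736 0.138 0.451]
 [0.762 0.236 0.453]]
```

The shelf front is at x≈0.765 above z=0.45, and a cable hangs near (0.71, 0.15–0.2, 0.3–0.4). The wrist shouldn't go far beyond the peg, so I'll straddle the peg loosely with half-open fingers and push it with the far finger's inner face. That keeps the wrist at x≲0.66. First I'll move above the peg.

```bash
python3 -m handwheel '[0.5,0.001,-0.015,0.025,3,0,0, 0.5,0.003,-0.031,0.051,6,0,0, 0.5,0.004,-0.046,0.076,9,0,0, 0.5,0.005,-0.062,0.101,12,0,0, 0.5,0.006,-0.077,0.127,15,0,0, 0.5,0.008,-0.092,0.152,18,0,0, 0.5,0.009,-0.108,0.177,21,0,0, 0.5,0.01,-0.123,0.202,24,0,0, 0.5,0.011,-0.138,0.228,27,0,0, 0.5,0.013,-0.154,0.253,30,0,0, 0.5,0.014,-0.169,0.278,33,0,0, 0.5,0.015,-0.185,0.304,36.7,0,0]' 20
python3 - <<'E'
from h import *
from scipy.spatial.transform import Rotation as Ro
o=ctrl.get_obs();R=Ro.from_rotvec(o['tool_rot']).as_matrix();print(R.round(3),o['tool_pos'].round(4))
print('shift',R.T@(np.array([.655,.073,.2])-o['tool_pos']),'turn',np.degrees(R.T@Ro.from_matrix(np.array([[0,1,0],[0,0,-1],[-1,0,0.]])@R.T).as_rotvec()))
E
```

```text
t: 1.15
tool_pos: [0.4172, 0.3339, 0.2159]
tool_rot: [0.727, 1.446, -0.727]
contact_force: [1.3, 0.4, 0.5]
opening: 0.0426
[[-0.     0.803  0.596]
 [-0.     0.596 -0.803]
 [-1.    -0.    -0.   ]] [0.4172 0.3339 0.2159]
shift [0.01580344 0.03531492 0.35128456] turn [ 3.66050083e+01 -7.43317810e-04  2.91355834e-02]
```

```bash
python3 -m handwheel '[0.5,0.001,0.003,0.029,3,0,0, 0.5,0.003,0.006,0.058,6,0,0, 0.5,0.004,0.009,0.088,9,0,0, 0.5,0.005,0.012,0.117,12,0,0, 0.5,0.006,0.015,0.146,15,0,0, 0.5,0.008,0.018,0.176,18,0,0, 0.5,0.009,0.021,0.205,21,0,0, 0.5,0.01,0.024,0.234,24,0,0, 0.5,0.012,0.027,0.263,27,0,0, 0.5,0.013,0.03,0.293,30,0,0, 0.5,0.014,0.032,0.322,33,0,0, 0.5,0.016,0.035,0.351,36.6,0,0]'
python3 - <<'E'
from h import *
from scipy.spatial.transform import Rotation as Ro
o=ctrl.get_obs();R=Ro.from_rotvec(o['tool_rot']).as_matrix();print(R.round(3),o['tool_pos'].round(4))
im,d=ctrl.get_image('wrist');cv2.imwrite('pics/w1.png',im);np.save('pics/w1.npy',d)
p=ctrl.camera_params('wrist');f=240/np.tan(np.radians(p['fov_y'])/2);X=np.array(p['hand_eye'])
v,u=np.mgrid[0:480,0:640];c=np.stack([(u-p['cx'])/f*d,(v-p['cy'])/f*d,d],-1)
W=(c@X[:3,:3].T+X[:3,3])@R.T+o['tool_pos'];np.save('pics/w1W.npy',W);M=masks(im)
m=M['orange']&(d>0)&(W[...,2]>.1)&(W[...,2]<.115);print('peg top',m.sum(),W[m].mean(0))
m=M['blue']&(d>0)&(W[...,2]>.06)&(W[...,2]<.068)
if m.any(): print('disc',m.sum(),cv2.minEnclosingCircle(W[m][:,:2].astype(np.float32)*1000),W[m].mean(0))
E
```

```text
t: 2.15
tool_pos: [0.6554, 0.0736, 0.1999]
tool_rot: [1.209, 1.209, -1.21]
contact_force: [0.7, 0.5, -0.1]
opening: 0.043
[[-0.  1. -0.]
 [ 0. -0. -1.]
 [-1. -0. -0.]] [0.6554 0.0736 0.1999]
peg top 33 [0.65757588 0.07381998 0.10221829]
disc 2690 ((626.4334106445312, 31.989185333251953), 38.60009765625) [0.6236936  0.02946324 0.06426967]
```

View pics/w1.png

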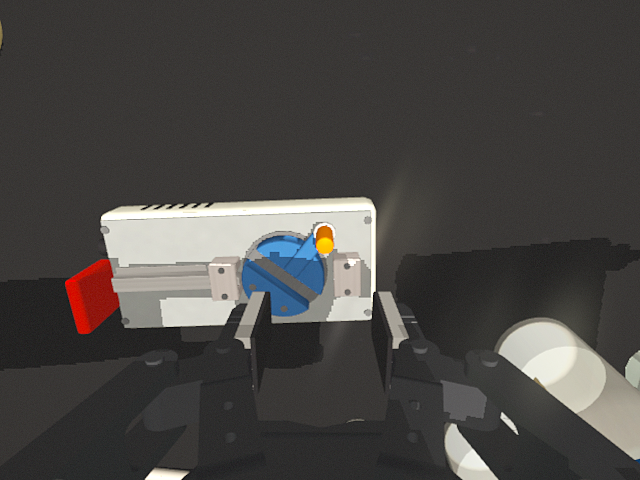

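The wrist view shows the disc at about (285,277), the slot running from upper left to lower right, and the orange peg top at (325,243). The jaws stand either side in x. Next I'll refine the axis, yaw and peg from rays in this view.

```bash
cat >> h.py <<'E'
from scipy.spatial.transform import Rotation as Ro
def wrist(name):
    o=ctrl.get_obs();R=Ro.from_rotvec(o['tool_rot']).as_matrix()
    im,d=ctrl.get_image('wrist');cv2.imwrite(f'pics/{name}.png',im)
    return o,R,im,d
def wproj(o,R,uv,z):
    p=ctrl.camera_params('wrist');f=240/np.tan(np.radians(p['fov_y'])/2);X=np.array(p['hand_eye'])
    uv=np.atleast_2d(uv).astype(float)
    r=np.c_[(uv[:,0]-p['cx'])/f,(uv[:,1]-p['cy'])/f,np.ones(len(uv))]@X[:3,:3].T@R.T
    c=R@X[:3,3]+o['tool_pos'];return c+r*((z-c[2])/r[:,2])[:,None]
E
python3 - <<'E'
from h import *
o=ctrl.get_obs();R=Ro.from_rotvec(o['tool_rot']).as_matrix();im=cv2.imread('pics/w1.png');M=masks(im);W=np.load('pics/w1W.npy')
v,u=np.nonzero(M['orange']);k=(v>232);print('orange v',v.min(),v.max(),u.min(),u.max())
h=cv2.cvtColor(im,cv2.COLOR_BGR2HSV);m=M['orange']&(h[...,2]>235);v,u=np.nonzero(m);print('top px',u.mean(),v.mean(),len(u))
print('peg top',wproj(o,R,[[u.mean(),v.mean()],[324.5,243.5]],.1055))
# blue disc outline at z .065 -> hull
b=M['blue'].copy();b[:, :235]=0;b[:,335:]=0;b[:225]=0
cs,_=cv2.findContours(b.astype(np.uint8),cv2.RETR_EXTERNAL,cv2.CHAIN_APPROX_NONE);
hz=W[...,2]
print('housing:')
t=(hz>.035)&(hz<.052)&(W[...,0]>.4)&(W[...,0]<.75)&(abs(W[...,1]-.03)<.1);P=W[t];r=cv2.minAreaRect((P[:,:2]*1000).astype(np.float32));print(r)
# long-edge line fits: top edge per column
for lo,hi in((.48,.68),):
    xs=[];ys=[];yl=[]
    for x in np.arange(lo,hi,.005):
        q=P[abs(P[:,0]-x)<.0025]
        xs.append(x);ys.append(np.percentile(q[:,1],99));yl.append(np.percentile(q[:,1],1))
    print('edge hi',np.polyfit(xs,ys,1),np.mean(ys),'lo',np.polyfit(xs,yl,1),np.mean(yl))
for nm,a in(('guide',(205,245,250,305)),('keeper',(328,368,245,300))):
    s=np.zeros_like(t);s[a[2]:a[3],a[0]:a[1]]=1
    q=W[s&(abs(hz-.0665)<.004)&~M['blue']];print(nm,len(q),cv2.minAreaRect((q[:,:2]*1000).astype(np.float32)))
cv2.imwrite('pics/w1c.png',cv2.resize(im[190:340,60:390],None,fx=2.4,fy=2.4,interpolation=cv2.INTER_CUBIC))
E
```

```text
orange v 226 251 316 333
top px 328.0 245.28571428571428 7
peg top [[0.66191341 0.06634818 0.1055    ]
 [0.65956335 0.06763286 0.1055    ]]
housing:
((585.9863891601562, 25.845104217529297), (233.25430297851562, 110.90959167480469), 2.329561710357666)
edge hi [0.03983135 0.05655669] 0.07965887911409442 lo [ 0.06057678 -0.05401442] -0.01887989108361551
guide 1035 ((574.5428466796875, 24.825645446777344), (31.947675704956055, 32.313446044921875), 1.9131066799163818)
keeper 984 ((675.5293579101562, 28.64214515686035), (21.369579315185547, 32.20151901245117), 1.6237525939941406)
```

View pics/w1c.png

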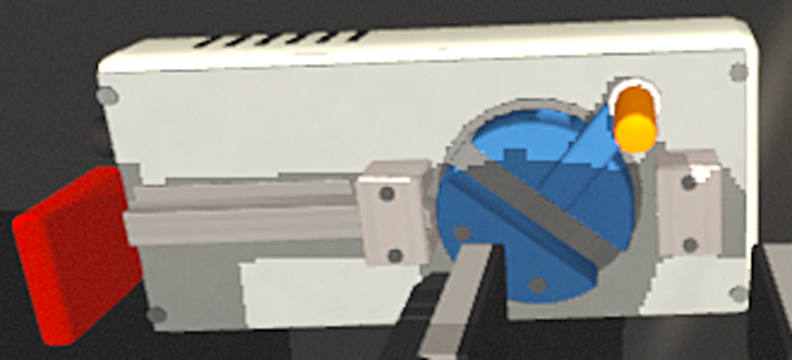

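The wrist view puts the mixer yaw at about 1.9°, the axis at about (0.621, 0.026) and the peg top at about (0.658, 0.068). That gives a radius of 56 mm against 55 given, and a disc angle of about -0.74. I'll lower the jaws around the peg.

```bash
python3 -m handwheel '[0.5,0.01,0.003,-0.002,0,0,0, 0.5,0.024,0.003,-0.002,0,0,0, 0.5,0.038,0.003,-0.002,0,0,0, 0.5,0.052,0.003,-0.002,0,0,0, 0.5,0.066,0.003,-0.002,0,0,0, 0.5,0.08,0.003,-0.002,0,0,0, 0.5,0.094,0.003,-0.002,0,0,0, 0.5,0.106,0.003,-0.002,0,0,0, 0.5,0.114,0.003,-0.002,0,0,0, 0.5,0.12,0.003,-0.002,0,0,0, 0.5,0.12,0.003,-0.002,0,0,0]'
python3 - <<'E'
from h import *
for n in('scene','side'):
    im,d=ctrl.get_image(n);cv2.imwrite(f'pics/{n}1.png',im)
    c=im[150:300,240:440] if n=='scene' else im[170:300,200:400]
    cv2.imwrite(f'pics/{n}1c.png',cv2.resize(c,None,fx=3,fy=3,interpolation=cv2.INTER_CUBIC))
E
```

```text
t: 3.12
tool_pos: [0.6569, 0.0769, 0.0785]
tool_rot: [1.206, 1.212, -1.209]
contact_force: [-0.5, -0.2, 0.0]
opening: 0.0429
```

View pics/scene1c.png

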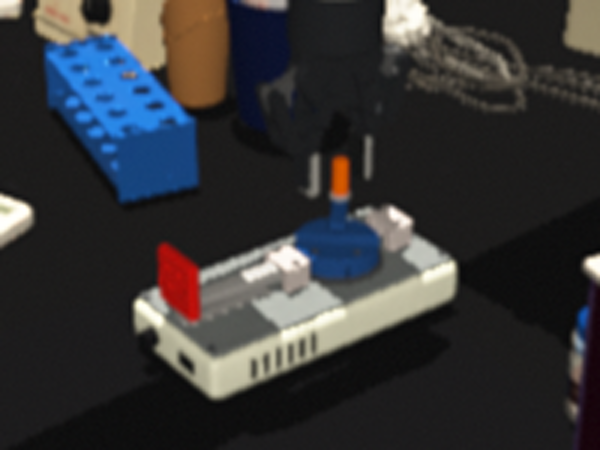

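View pics/side1c.png

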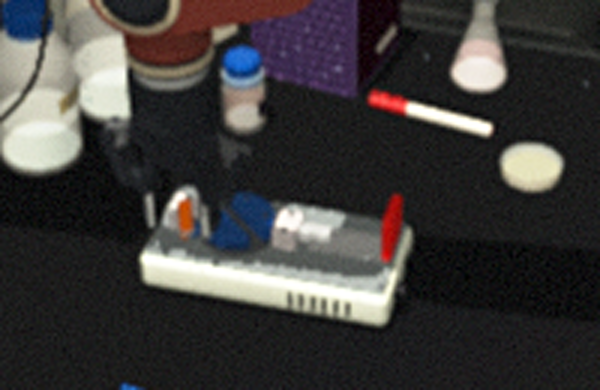

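The jaws straddle the orange peg, seen in scene crop at (340,178), with gaps on both sides. Now a gentle push along -x.

```bash
python3 -m handwheel '[0.5,0,-0.004,0,0,0,0, 0.5,0,-0.008,0,0,0,0, 0.5,0,-0.012,0,0,0,0, 0.5,0,-0.016,0,0,0,0, 0.5,0,-0.02,0,0,0,0, 0.5,0,-0.024,0,0,0,0, 0.5,0,-0.028,0,0,0,0, 0.5,0,-0.032,0,0,0,0, 0.5,0,-0.036,0,0,0,0, 0.5,0,-0.04,0,0,0,0, 0.5,0,-0.044,0,0,0,0]'
python3 -m handwheel '[0.5,0,-0.002,0,0,0,0, 0.5,0,-0.004,0,0,0,0, 0.5,0,-0.006,0,0,0,0, 0.5,0,-0.006,0,0,0,0]'
python3 - <<'E'
from h import *
o,R,im,d=wrist('w2');cv2.imwrite('pics/w2.png',im)
for n in('scene','side'):
    im,d=ctrl.get_image(n);cv2.imwrite(f'pics/{n}2.png',im)
    c=im[150:300,240:440] if n=='scene' else im[200:300,220:370]
    cv2.imwrite(f'pics/{n}2c.png',cv2.resize(c,None,fx=4,fy=4,interpolation=cv2.INTER_CUBIC))
E
```

```text
t: 4.13
tool_pos: [0.6134, 0.0767, 0.0804]
tool_rot: [1.207, 1.21, -1.207]
contact_force: [2.5, 1.1, 1.0]
opening: 0.0423
t: 4.47
tool_pos: [0.607, 0.0765, 0.08]
tool_rot: [1.206, 1.211, -1.209]
contact_force: [0.7, -0.3, -1.0]
opening: 0.0428
```

View pics/w2.png

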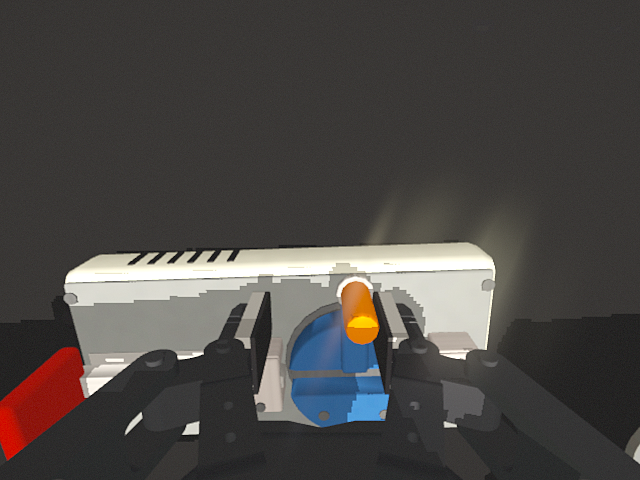

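View pics/side2c.png

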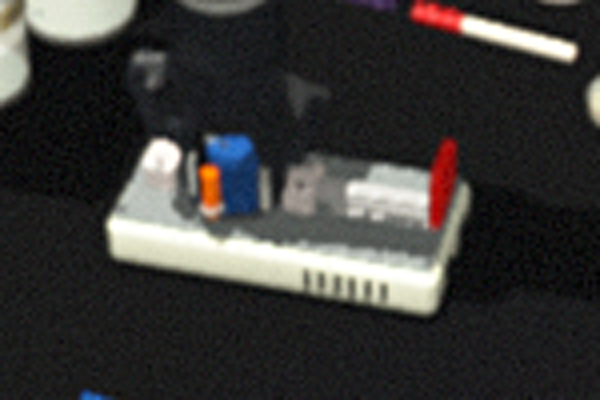

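The wrist view shows the slot nearly lined up: the dark band runs (288,375) to (385,377) and the peg top is at (362,328). I'll measure the residual angle from the slot edge.

Run:
```python
from h import *
im=cv2.imread('pics/w2.png');cv2.imwrite('pics/w2c.png',cv2.resize(im[260:440,230:450],None,fx=3.3,fy=3.3,interpolation=cv2.INTER_CUBIC))
o=ctrl.get_obs();R=Ro.from_rotvec(o['tool_rot']).as_matrix()
M=masks(im);b=M['blue']
# upper-half lower edge & lower-half upper edge along columns
xs=[];up=[];lo=[]
for u in range(296,382,4):
    g=np.nonzero(~b[355:400,u])[0]
    if len(g): xs.append(u);up.append(355+g.min());lo.append(355+g.max())
print(list(zip(xs,up,lo)))
```

```text
[(296, np.int64(371), np.int64(378)), (300, np.int64(370), np.int64(377)), (304, np.int64(371), np.int64(377)), (308, np.int64(370), np.int64(377)), (312, np.int64(370), np.int64(393)), (316, np.int64(370), np.int64(377)), (320, np.int64(369), np.int64(377)), (324, np.int64(355), np.int64(377)), (328, np.int64(355), np.int64(377)), (332, np.int64(370), np.int64(376)), (336, np.int64(370), np.int64(376)), (340, np.int64(370), np.int64(376)), (344, np.int64(373), np.int64(376)), (348, np.int64(373), np.int64(376)), (352, np.int64(373), np.int64(376)), (356, np.int64(372), np.int64(376)), (360, np.int64(372), np.int64(376)), (364, np.int64(372), np.int64(376)), (368, np.int64(368), np.int64(376)), (372, np.int64(369), np.int64(375)), (376, np.int64(355), np.int64(375)), (380, np.int64(355), np.int64(375))]
```

View pics/w2c.png

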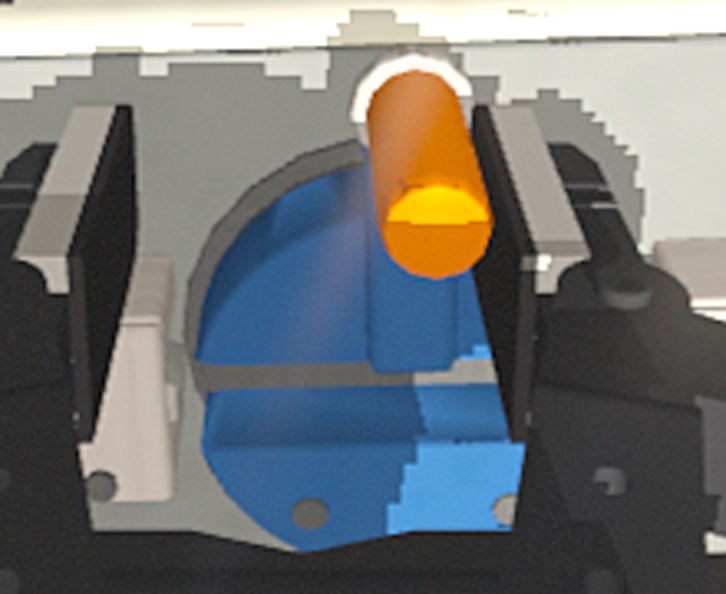

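The slot edge slopes about 2.0° and the housing edge about 1.8°, so the disc is lined up within about 1°. I'll back off the peg, rise, and then close the fingers.

```bash
python3 -m handwheel '[0.5,0,0.004,0,0,0,0, 0.5,0,0.008,0,0,0,0, 0.5,0,0.013,0,0,0,0, 0.5,0,0.013,0,0,0,0, 0.5,-0.01,0.013,0,0,0,0, 0.5,-0.025,0.013,0,0,0,0, 0.5,-0.045,0.013,0,0,0,0, 0.5,-0.065,0.013,0,0,0,0, 0.5,-0.085,0.013,0,0,0,0, 0.5,-0.105,0.013,0,0,0,0, 0.5,-0.12,0.013,0,0,0,0]'
python3 - <<'E'
from h import *
o,R,im,d=wrist('w3')
print(o['tool_pos'],R.round(3).tolist())
p=ctrl.camera_params('wrist');f=240/np.tan(np.radians(p['fov_y'])/2);X=np.array(p['hand_eye'])
v,u=np.mgrid[0:480,0:640];c=np.stack([(u-p['cx'])/f*d,(v-p['cy'])/f*d,d],-1)
W=(c@X[:3,:3].T+X[:3,3])@R.T+o['tool_pos'];M=masks(im)
m=M['red']&(d>0)&(W[...,2]>.055)&(W[...,2]<.11);P=W[m]
print('tab',len(P),np.percentile(P,[2,50,98],axis=0).round(4).tolist())
q=P[P[:,2]>.099];print('tab top',len(q),cv2.minAreaRect((q[:,:2]*1000).astype(np.float32)))
m=M['orange']&(d>0)&(W[...,2]>.1)&(W[...,2]<.115);print('peg top',m.sum(),W[m].mean(0))
for nm,s in (('guide',(W[...,0]<.605)&(W[...,0]>.56)),('keeper',(W[...,0]>.655)&(W[...,0]<.7))):
    q=W[s&(d>0)&(abs(W[...,2]-.0665)<.004)&~M['blue']&(abs(W[...,1]-.026)<.03)];print(nm,len(q),cv2.minAreaRect((q[:,:2]*1000).astype(np.float32)))
E
```

```text
t: 5.53
tool_pos: [0.6214, 0.0768, 0.2033]
tool_rot: [1.208, 1.208, -1.205]
contact_force: [0.3, 0.1, 0.5]
opening: 0.0427
[0.62138824 0.07684852 0.20334895] [[0.003, 1.0, 0.003], [-0.0, 0.003, -1.0], [-1.0, 0.003, 0.0]]
tab 2156 [[0.4738, 0.0019, 0.0618], [0.4817, 0.0249, 0.0907], [0.4833, 0.0429, 0.1026]]
tab top 714 ((477.9613952636719, 21.363618850708008), (10.400253295898438, 43.372745513916016), 2.4636852741241455)
peg top 29 [0.62110849 0.08587171 0.1020499 ]
guide 828 ((586.1221313476562, 23.458553314208984), (31.025821685791016, 53.921485900878906), 67.06952667236328)
keeper 874 ((670.8500366210938, 28.896739959716797), (31.943077087402344, 31.553314208984375), 1.4198819398880005)
```

View pics/w3.png

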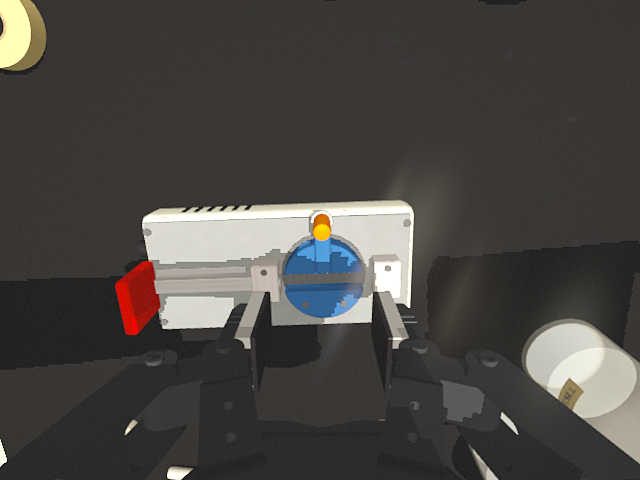

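The wrist view shows the slot in line with the bar, with the lever pointing to +y and the peg at (321,230). The tab top is centred at (0.478, 0.021), measuring 10 x 43 mm, with a yaw of about 2°. I'll move behind the tab with the fingers shut and turned 2° CCW.

```bash
python3 -m handwheel '[0.3,0,-0.015,0.005,0,0,0, 0.1,0,-0.035,0.011,-1,0,0, 0,0,-0.058,0.018,-2,0,0, 0,0,-0.081,0.025,-2,0,0, 0,0,-0.104,0.032,-2,0,0, 0,0,-0.127,0.038,-2,0,0, 0,0,-0.15,0.045,-2,0,0, 0,0,-0.17,0.051,-2,0,0, 0,0,-0.185,0.056,-2,0,0, 0,0,-0.193,0.057,-2,0,0, 0,0,-0.193,0.057,-2,0,0]'
python3 -m handwheel '[0,0.01,0,0,0,0,0, 0,0.025,0,0,0,0,0, 0,0.04,0,0,0,0,0, 0,0.055,0,0,0,0,0, 0,0.07,0,0,0,0,0, 0,0.085,0,0,0,0,0, 0,0.1,0,0,0,0,0, 0,0.112,0,0,0,0,0, 0,0.12,0,0,0,0,0, 0,0.126,0,0,0,0,0, 0,0.126,0,0,0,0,0]'
python3 - <<'E'
from h import *
o,R,im,d=wrist('w4');print(R.round(3).tolist())
for n in('scene','side'):
    im,d=ctrl.get_image(n);cv2.imwrite(f'pics/{n}4.png',im)
    c=im[150:300,220:420] if n=='scene' else im[190:300,220:400]
    cv2.imwrite(f'pics/{n}4c.png',cv2.resize(c,None,fx=4,fy=4,interpolation=cv2.INTER_CUBIC))
E
```

```text
t: 6.5
tool_pos: [0.4269, 0.0192, 0.2]
tool_rot: [1.182, 1.226, -1.182]
contact_force: [0.9, -1.2, -0.1]
opening: -0.0
t: 7.42
tool_pos: [0.4272, 0.0196, 0.0726]
tool_rot: [1.18, 1.229, -1.183]
contact_force: [0.0, 0.5, 0.0]
opening: 0.0001
[[-0.003, 0.999, 0.038], [0.0, 0.038, -0.999], [-1.0, -0.003, -0.001]]
```

View pics/scene4c.png

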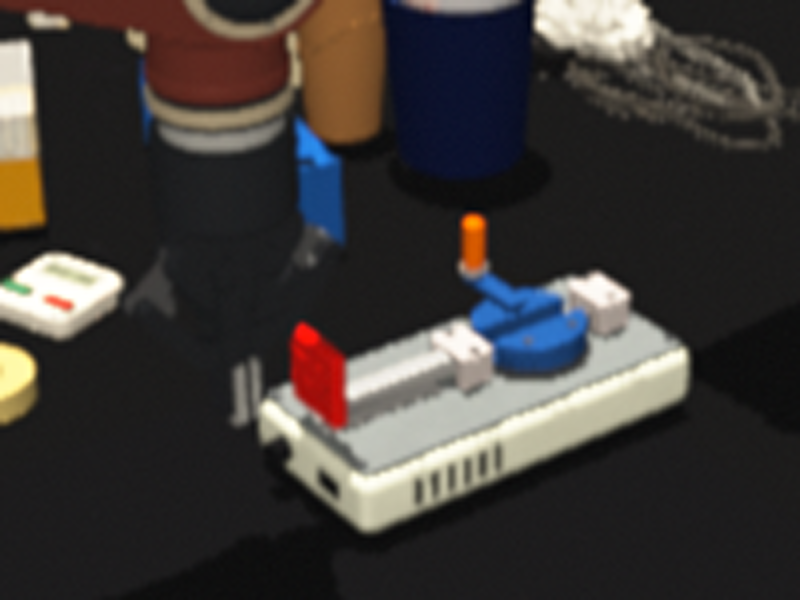

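View pics/side4c.png

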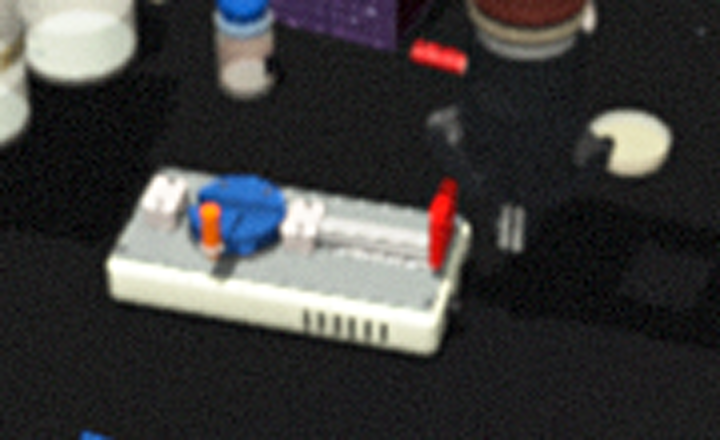

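View pics/w4.png

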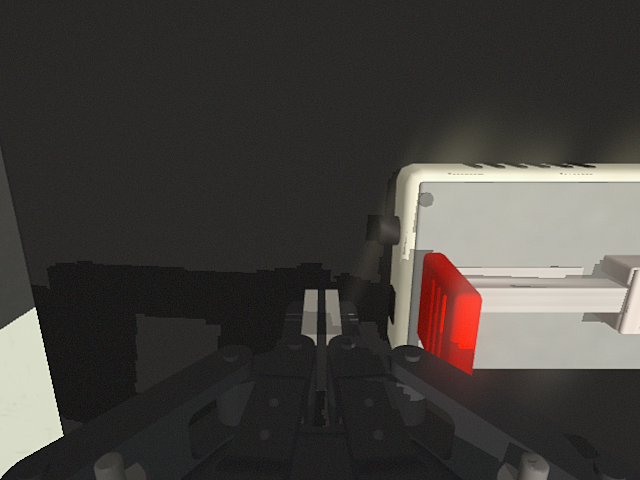

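The shut fingers stand about 40 mm behind the red tab at its mid-width. The disc is still lined up. I'll push gently along the bar.

```bash
python3 -m handwheel '[0,0,0.01,0,0,0,0, 0,0,0.02,0,0,0,0, 0,0,0.027,0,0,0,0, 0,0,0.032,0,0,0,0, 0,0,0.036,0,0,0,0, 0,0,0.04,0,0,0,0, 0,0,0.044,0,0,0,0, 0,0,0.048,0,0,0,0, 0,0,0.052,0,0,0,0, 0,0,0.056,0,0,0,0, 0,0,0.06,0,0,0,0]'
python3 -m handwheel '[0,0,0.004,0,0,0,0, 0,0,0.008,0,0,0,0, 0,0,0.012,0,0,0,0, 0,0,0.016,0,0,0,0, 0,0,0.02,0,0,0,0, 0,0,0.024,0,0,0,0, 0,0,0.028,0,0,0,0, 0,0,0.032,0,0,0,0, 0,0,0.036,0,0,0,0, 0,0,0.04,0,0,0,0]'
python3 - <<'E'
from h import *
im,d=ctrl.get_image('scene');cv2.imwrite('pics/s5.png',im);C=cloud('scene',d);m=masks(im)['red']&(d>0)&(C[...,2]>.075)&(C[...,2]<.11)&(C[...,0]<.62)&(C[...,0]>.45)&(abs(C[...,1]-.03)<.06);print(np.percentile(C[m],[3,50,97],axis=0).round(4).tolist())
cv2.imwrite('pics/s5c.png',cv2.resize(im[150:300,220:420],None,fx=4,fy=4,interpolation=cv2.INTER_CUBIC))
E
```

```text
t: 8.48
tool_pos: [0.4882, 0.0216, 0.0743]
tool_rot: [1.181, 1.227, -1.182]
contact_force: [-1.1, 0.8, 1.7]
opening: -0.0001
t: 9.32
tool_pos: [0.5282, 0.0231, 0.0743]
tool_rot: [1.181, 1.227, -1.181]
contact_force: [-2.1, 0.3, 1.0]
opening: 0.0003
[[0.5405, -0.0019, 0.0765], [0.5438, 0.0053, 0.0931], [0.5502, 0.019, 0.1042]]
```

View pics/s5c.png

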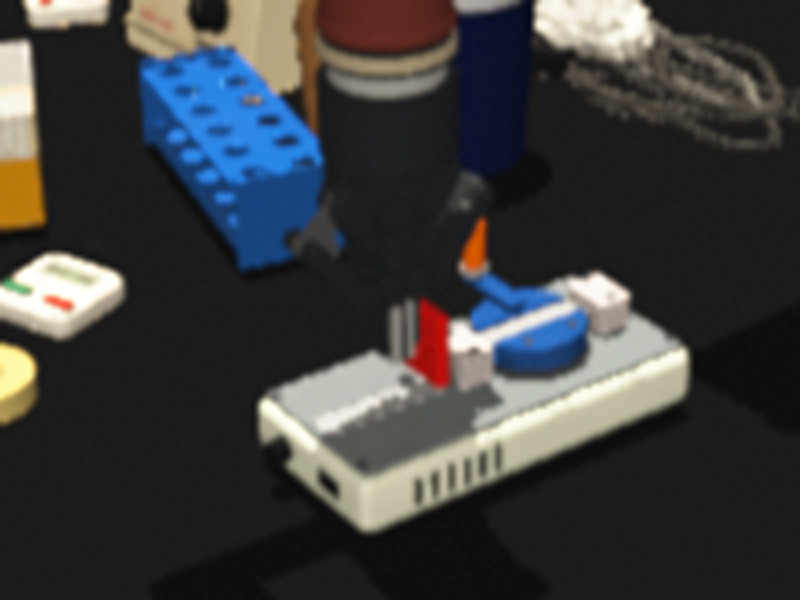

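The bar is through the disc, and the tab has moved about 70 mm. I'll take the last part in small steps, watching the force.

```bash
python3 -m handwheel '[0,0,0.002,0,0,0,0, 0,0,0.004,0,0,0,0, 0,0,0.006,0,0,0,0, 0,0,0.008,0,0,0,0, 0,0,0.008,0,0,0,0]'; python3 -m handwheel '[0,0,0.001,0,0,0,0, 0,0,0.002,0,0,0,0, 0,0,0.002,0,0,0,0]'; python3 -m handwheel '[0,0,0.001,0,0,0,0, 0,0,0.001,0,0,0,0]'
```

```text
t: 9.78
tool_pos: [0.5362, 0.0233, 0.0742]
tool_rot: [1.182, 1.226, -1.181]
contact_force: [0.1, -0.1, 0.2]
opening: 0.0001
t: 10.03
tool_pos: [0.5379, 0.0234, 0.0742]
tool_rot: [1.181, 1.227, -1.181]
contact_force: [-0.7, 0.1, -1.2]
opening: 0.0
t: 10.2
tool_pos: [0.5389, 0.0234, 0.0742]
tool_rot: [1.181, 1.227, -1.182]
contact_force: [-0.3, -0.2, 0.2]
opening: 0.0002
```

```bash
python3 -m handwheel '[0,0,0.001,0,0,0,0, 0,0,0.002,0,0,0,0]';python3 -m handwheel '[0,0,0.001,0,0,0,0, 0,0,0.002,0,0,0,0]'
python3 - <<'E'
from h import *
im,d=ctrl.get_image('scene');cv2.imwrite('pics/s6.png',im);C=cloud('scene',d);m=masks(im)['red']&(d>0)&(C[...,2]>.075)&(C[...,2]<.11)&(C[...,0]<.62)&(C[...,0]>.45)&(abs(C[...,1]-.03)<.06);print(np.percentile(C[m],[3,50,97],axis=0).round(4).tolist())
E
```

```text
t: 10.37
tool_pos: [0.539, 0.0235, 0.0741]
tool_rot: [1.179, 1.231, -1.185]
contact_force: [-11.5, -0.7, 7.8]
opening: 0.0002
t: 10.53
tool_pos: [0.5391, 0.0234, 0.0741]
tool_rot: [1.176, 1.235, -1.19]
contact_force: [-20.8, -1.2, 14.8]
opening: -0.0005
[[0.5518, -0.001, 0.0769], [0.5546, 0.0068, 0.092], [0.5609, 0.0199, 0.1037]]
```

The bar hit a firm stop (about 21 N) with the tab about 81 mm along, matching the 80 mm travel. I'll retreat and look.

```bash
python3 -m handwheel '[0,0,-0.004,0,0,0,0, 0,0,-0.01,0,0,0,0, 0,0,-0.02,0,0,0,0, 0,0,-0.035,0,0,0,0, 0,0,-0.05,0,0,0,0, 0,-0.015,-0.06,0,0,0,0, 0,-0.035,-0.06,0,0,0,0, 0,-0.06,-0.06,0,0,0,0, 0,-0.085,-0.06,0,0,0,0, 0,-0.11,-0.06,0,0,0,0, 0,-0.13,-0.06,0,0,0,0]'
python3 - <<'E'
from h import *
o,R,im,d=wrist('w7')
for n in('scene','side'):
    im,d=ctrl.get_image(n);cv2.imwrite(f'pics/{n}7.png',im);C=cloud(n,d)
    m=masks(im)['red']&(d>0)&(C[...,2]>.075)&(C[...,2]<.11)&(C[...,0]<.62)&(C[...,0]>.45)&(abs(C[...,1]-.03)<.06);print(n,np.percentile(C[m],[3,50,97],axis=0).round(4).tolist())
    b=cv2.imread(f'pics/{n}0.png');c=[cv2.resize(x[180:300,220:420] if n=='scene' else x[190:310,220:420],None,fx=4,fy=4,interpolation=cv2.INTER_CUBIC) for x in(im,)]
    cv2.imwrite(f'pics/{n}7c.png',c[0])
E
```

```text
t: 11.5
tool_pos: [0.483, 0.0213, 0.2064]
tool_rot: [1.183, 1.224, -1.18]
contact_force: [0.6, 0.2, 0.2]
opening: 0.0
scene [[0.5501, 0.0001, 0.0762], [0.5533, 0.0189, 0.093], [0.5598, 0.0416, 0.1038]]
side [[0.5502, 0.0027, 0.0764], [0.5536, 0.031, 0.0982], [0.5597, 0.0456, 0.1057]]
```

View pics/scene7c.png

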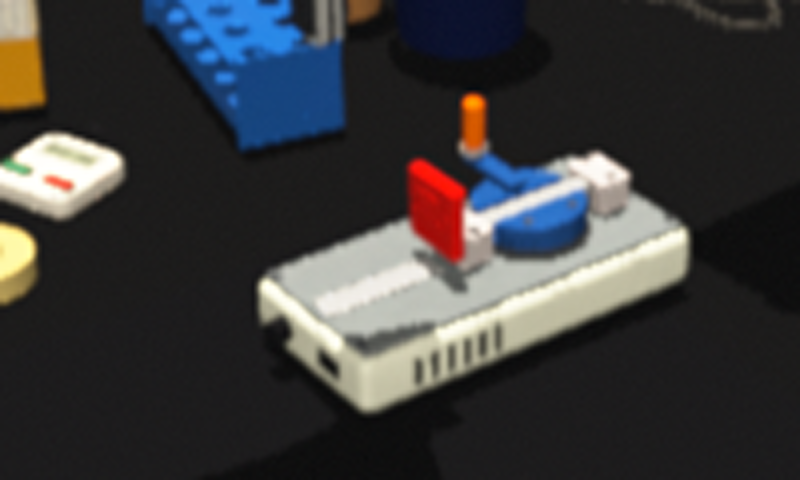

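View pics/w7.png

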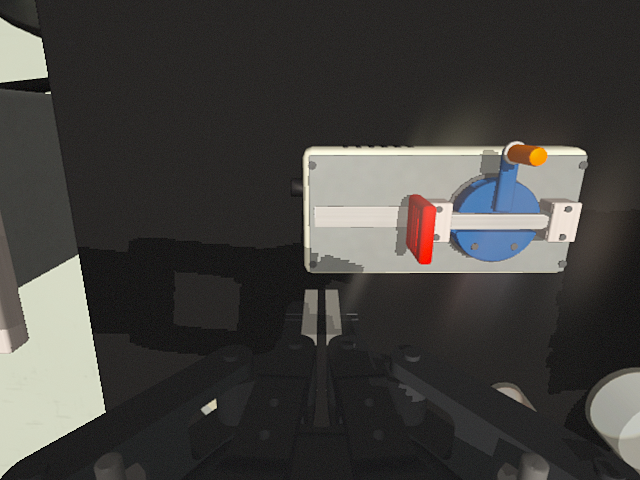

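View pics/side7.png

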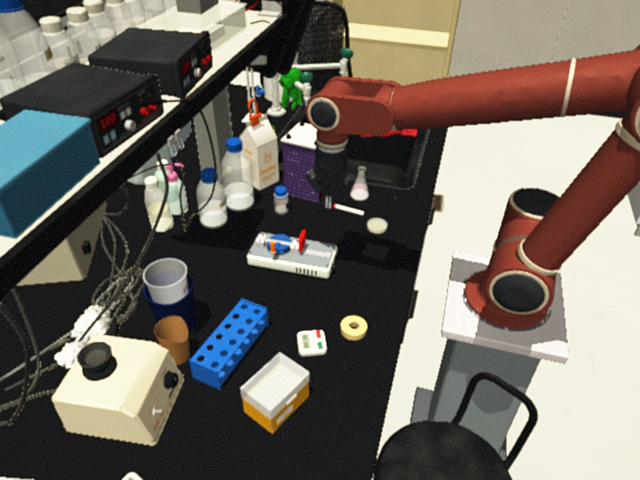

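The wrist view shows the bar running through the slot into the keeper, with the tab at (421,228) next to the guide. Both fixed views give a travel of about 79.7 mm. Last, a quick check that the bystanders haven't moved, then I'll hand in.

Run:
```python
from h import *
a=cv2.imread('pics/side0.png');b=cv2.imread('pics/side7.png')
for nm,(u0,v0,u1,v1) in dict(rack=(185,295,272,388),timer=(292,325,332,360),tape=(335,312,372,344),petri=(364,215,390,236),marker=(322,198,366,218),flask=(348,165,372,203),bottle=(270,183,292,215)).items():
    A=cv2.cvtColor(a[v0:v1,u0:u1],cv2.COLOR_BGR2GRAY).astype(np.float32);B=cv2.cvtColor(b[v0:v1,u0:u1],cv2.COLOR_BGR2GRAY).astype(np.float32)
    print(nm,np.round(cv2.phaseCorrelate(A,B),2).tolist() if 0 else [np.round(x,2) for x in cv2.phaseCorrelate(A,B)])
o=ctrl.get_obs();print(o['t'],o['tool_pos'].round(3),o['contact_force'].round(1))
ctrl.finish_job()
```

```text
rack [array([ 0.05, -0.06]), np.float64(1.01)]
timer [array([-0.05,  0.02]), np.float64(0.96)]
tape [array([0.14, 0.08]), np.float64(0.88)]
petri [array([0.55, 0.04]), np.float64(1.0)]
marker [array([ 0.58, -0.16]), np.float64(0.95)]
flask [array([ 0.  , -0.07]), np.float64(0.87)]
bottle [array([ 0.13, -0.05]), np.float64(1.05)]
11.65 [0.484 0.021 0.206] [-0.1  0.2 -0.1]
the job is handed in; nothing more can be done
```

The mixer shaft is locked: the disc is lined up, and the bar runs through its slot and home into the keeper. The job was handed in at 11.65 s.

**Disc:** I lowered half-open fingers loosely around the orange peg and pushed it with the inner face of one finger, at about 3 N. The disc turned from about -0.74 rad to within about 1° of line. I chose this so the wrist stayed clear of the shelf and a hanging cable.

**Bar:** With the fingers shut, I pushed the red tab along the mixer's +x axis until it met a firm stop. The last reading there was about 21 N along the bar (about 25 N in total). Then I backed off and raised the arm.

**Last checks:**
- **Travel:** the tab moved 79.8 mm in the scene view and 79.6 mm in the side view, against 80 mm expected. The firm stop agrees with that.
- **Wrist view:** the bar runs through the slot into the keeper.
- **Bystanders:** the side view shows at most 0.15 pixel of shift for five of them. The petri dish and marker read about 0.55 pixel. I put that down to shadow or the arm behind them, because the arm never went near either, but I did not check it further.
- **Arm:** it ended about 0.2 m above the bench with no contact force.

No checks failed. Axis and peg positions differed by 2–5 mm between views, within what the pushes could absorb.

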